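# Load the block into the angle-drilling jig

### The arm

A 7-joint arm with a two-finger parallel gripper is mounted at the origin on a cart in front of the work surface, level with it; the furniture and walls round the work are solid. World frame = base frame: x ahead of the robot, y to its left, z up, the work surface at z = 0. Lengths are in m, angles in rad, forces in N, time in s.
With the tool pointing down it reaches from about 0.425 to 0.875 m from the base axis. Payload 9.9 kg.
Tool frame: the origin (TCP) lies on the centre line of the jaws, within the pads' length; the fingertips stand 19 mm ahead of it and the grasp point (between the pads) is the TCP; z points along the fingers, y is the line along which they close (so a half turn about z gives the same grasp; the last joint's range is limited). The gripper opens to 85 mm and grips with 20 to 120 N. Pads are 22 mm wide; open, the fingers measure 114 mm over their backs; the gripper's body (76 mm by 85 mm) begins 54 mm behind the grasp point. The pads swing forward as they close: fully open they stand 13 mm farther back than shut.
Start: joints at [1.237, 0.576, 0.025, 1.437, -0.015, 1.129, -0.057], TCP at [0.167, -0.654, 0.25] pointing down, gripper open.
Joint ranges: [-2.76, 2.76], [-0.34, 2.15], [-1.52, 1.57], [0.19, 2.46], [-1.09, 4.23], [0.17, 1.99], [-2.82, 2.82]. Speed limits (rad/s): [2.22, 2.22, 3.01, 3.01, 3.14, 3.14, 3.14].

### API

Orientations are given as [roll, pitch, yaw] about the fixed x, y, z axes, in that order (R = Rz(yaw) Ry(pitch) Rx(roll)).
In Python, from cell import r, solver, snapshot, camera_info, recognise gives the robot as it stands. Calls block until the motion is done:
- r.goto(position, orientation): joint-space move of the TCP to a pose.
- r.move_l(position, attitude=None, v=0.15, stop_force=None): straight line of the TCP; attitude=None keeps the orientation; v is the mean speed in m/s. With stop_force (N) it stops when the force on the tool has changed by that much, and returns True; else False.
- r.set_joints(angles): joint-space move.
- r.gripper_to(opening): finger opening in m; the grip force is fixed at half the most; returns when the fingers have stopped.
- r.sleep(seconds).
- solver.ik(position, orientation): joint angles nearest the present ones, or None.
- snapshot(name): name is "scene" or "top" or "wrist"; returns the picture (400x640x3 uint8, red, green, blue); there is no depth.
- camera_info(name): a dict with "vertical_fov" (degrees; the focal length in pixels is half the picture's height over the tangent of half this angle, whatever the lens; pixels are square), "cx", "cy" (the principal point, pixels), "R" (3x3) and "t" (3): a world point X has camera coordinates R X + t. Camera axes: x right, y down, z forward; pixel columns grow to the right and rows downward; lengths in m; the calibration is good to about 2 mm. A picture is of the moment at which its call begins: read the wrist's pose just before it. camera_info takes no time and is no camera call; for the wrist camera it gives the pose at the moment of the call.
A pose or a line that the arm cannot do raises r.PlanningError and nothing moves.
- r.close_job(): hands the job in; it is judged then, once.
Trained networks look in the newest picture that a camera, given by its name, has taken for a name from the list of things; names that differ only in an ending like _2 or _b are one class to them, and where a whole thing is asked for, a point or a joint stands for the part that bears it (a point fixed in the world has none). Each returns a list of dicts, best first, with "p" (0 to 1); they miss things now and then, are a little off and sometimes report something else, mostly with a low value. They report only what shows in the picture. A call takes as long as a camera call.
- recognise(camera, label): "extent" ([left, top, width, height] in pixels, round what is visible of it).
Readings, each from a call of its own:
- r.read_clock(): time.
- r.read_joint_positions(): joint angles.
- r.read_qd(): joint speeds.
- r.read_effort(): joint torques, N m.
- r.read_eef_pos(): TCP position.
- r.read_ee_rot(): TCP orientation.
- r.read_ft_force(): force on the tool from outside, world axes, zero at the start.
- r.read_wrist_torque(): the same for the moment, N m.
- r.read_grip_width(): finger opening in m.
- r.read_gripper_force(): force on a finger pad.
Only numpy, scipy, OpenCV 4.12 (cv2) and the standard library are available. Lean on these libraries where they do the work, as an engineer would, in place of code of your own. Each camera call takes 0.05 s, during which the arm holds its last target. There are 200 camera calls.

### The job

Set the thick wood block lengthwise on the open foot of the sloped drilling jig and let go of it there. Then push it from behind, up the slope and under the metal bridge, until it is fully home against the rubber bumper of the top stop; press it there with roughly 14 N (never more than 20 N) for about a second, then draw back down the slope and leave it resting flat, touching the bumper. Leave the other loose things on the bench where they are.

Things in the scene. Friction and masses are not known exactly. Their poses are not given: they have to be found in the camera images.
- block: the part: plain rectangular wood block, 60 x 110 x 38 mm (its own x, y, z), about 0.12 kg, the thickest offcut, lying flat on the bench at the start, clear of other things. Origin: centre of its underside; z up, y along its length. Both ends are alike
- jig: angle-drilling jig fixed to the bench: plywood board 116 mm wide, 342 mm long, rising at 10 degrees. Jig x (level) points from foot to high end, y left looking uphill, z up; origin on the bench under the middle of the foot edge. Distances s (m) in these notes run up the slope from foot; heights are square off the slope. s = 0 to 0.135 is open, flat and clear: the whole block fits there
- foot (a point): middle of the foot edge of the sloping surface, 12 mm above the bench; axes as jig (level)
- stop: top stop at the high end: wood block 56 mm wide, 34 mm high, fixed across the channel, front face at s = 0.312. A round rubber bumper (26 mm across, centre 18 mm off the slope) on a set screw sticks out of that face towards the foot by 6 to 42 mm: differs each time, not measured. Origin: middle of the lower edge of the wood front face, on the slope; x up the slope, y left, z square off the slope
- long_offcut: bystander: longer, thinner wood offcut 45 x 160 x 20 mm, lying loose; origin centre of its underside
- sander: bystander: sanding block 60 x 112 x 32 mm with a black base, lying loose; origin centre of its underside
- tape_measure: bystander: tape measure about 74 x 71 x 36 mm, lying loose on its side; origin centre of its underside
- pliers: bystander: pliers 54 x 173 x 12 mm, lying loose; origin centre of its underside
- mouth (a point): middle of the channel's mouth on the sloping surface, s = 0.167, axes as jig. Two flared lead-ins (s = 0.138 to 0.167, about 76 mm apart at their lower ends) narrow here to two straight fences, 22 mm high, inner faces 64 mm apart (2 mm play each side of the block), that run on to s = 0.339
- bridge (a point): centre of the top of the aluminium bridge (drill bushing plate) over the channel, 54.5 mm off the slope, axes as jig. It covers s = 0.223 to 0.267, underside 44.5 mm off the slope, so the block can only slide in under it. When home, the block's rear 27 to 63 mm stick out below it; its rear end (s = 0.160 to 0.196) can be reached from above by closed fingers up to about 55 mm wide
- bumper_hole (a point): where the screw enters the stop's front face, 18 mm off the slope; axes as stop. The screw does not move. When home the block's origin is then 61 to 97 mm down the slope (x = -0.097 to -0.061). The rubber gives 1 mm per 12 N. Sliding takes about 0.5 to 3 N, more if the fingers also press down. Draw back down the slope before lifting off: lifting while pressing drags the block

How it is judged:
By the outcome, as a careful person would: the job done as asked, in the order asked, and still so for the second after the job is handed in, with the robot touching nothing.
It also fails if it takes over 64 s, if anything falls off the work surface, if the arm or the gripper's body presses on something with over 40 N, if the wrist force passes 120 N, or if a joint passes its speed limit or range.

## Working session

There is one attempt and no reset: what is moved stays moved. The work goes in short steps, each a Python script; the robot and the scene stay as the last script left them, time stands still between calls to the robot, and variables do not carry over. Pictures are saved under pics/ and viewed, at most 10 in all, crops included, and the job is handed in when it is done.

```bash
mkdir -p pics; ls; python3 - <<'E'
from cell import r, solver, snapshot, camera_info, recognise
import cv2
for c in ["scene","top"]:
    im=snapshot(c); cv2.imwrite(f"pics/{c}0.png",im[:,:,::-1])
    i=camera_info(c); print(c,i)
    for n in ["block","jig","stop","long_offcut","sander","bridge"]:
        try: print(n,[(round(d["p"],2),[round(v) for v in d["extent"]]) for d in recognise(c,n)])
        except Exception as e: print(n,e)
print(r.read_clock())
E
```

```text
pics
scene {'vertical_fov': 43.351071034460304, 'cx': 315.0729845610243, 'cy': 199.24110411609286, 'R': array([[ 0.66000557, -0.75114998, -0.01289806],
       [-0.39469709, -0.33209421, -0.85669577],
       [ 0.63922364,  0.57051481, -0.51566073]]), 't': array([-0.60969498,  0.16510383,  1.24862748])}
block [(0.69, [301, 234, 26, 26])]
jig [(0.73, [223, 168, 113, 55])]
stop []
long_offcut [(0.75, [349, 206, 60, 18]), (0.72, [363, 246, 32, 40]), (0.27, [359, 227, 45, 37])]
sander [(0.93, [363, 250, 30, 33])]
bridge [(0.86, [224, 169, 117, 48]), (0.23, [298, 233, 30, 26])]
top {'vertical_fov': 50.14877720986178, 'cx': 315.0102407811237, 'cy': 196.84916458050895, 'R': array([[ 0.02429945, -0.99959443, -0.01484986],
       [-0.99807698, -0.02340989, -0.05739619],
       [ 0.05702528,  0.01621599, -0.99824103]]), 't': array([-0.34295053,  0.49343816,  1.08384017])}
block [(0.82, [327, 199, 47, 36])]
jig [(0.66, [207, 87, 83, 143])]
stop [(0.81, [254, 90, 23, 35])]
long_offcut [(0.9, [337, 103, 51, 55])]
sander [(0.56, [393, 187, 48, 50])]
bridge [(0.92, [206, 88, 84, 144])]
0.7
```

```bash
python3 - <<'E'
import cv2
im=cv2.imread("pics/top0.png")[70:270,190:460]
cv2.imwrite("pics/topc.png",cv2.resize(im,(790,585),interpolation=cv2.INTER_CUBIC))
E
```

```text
(no output)
```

View pics/topc.png

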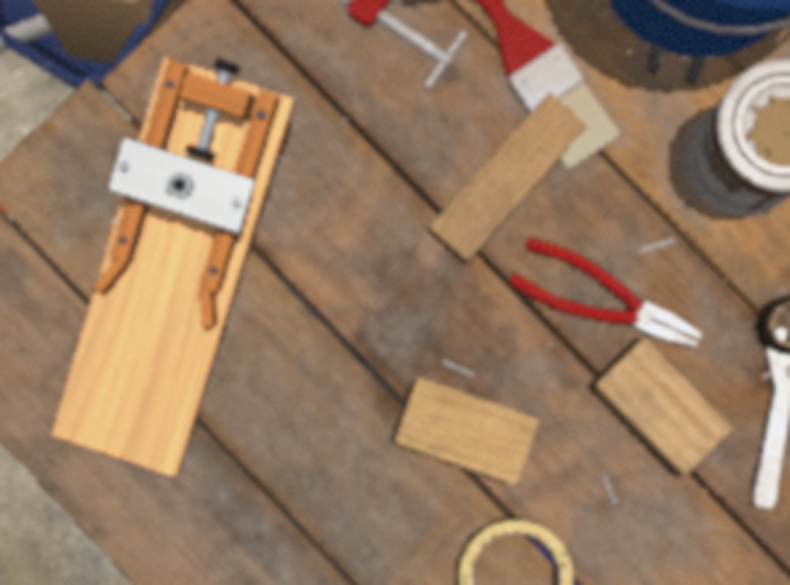

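View pics/scene0.png

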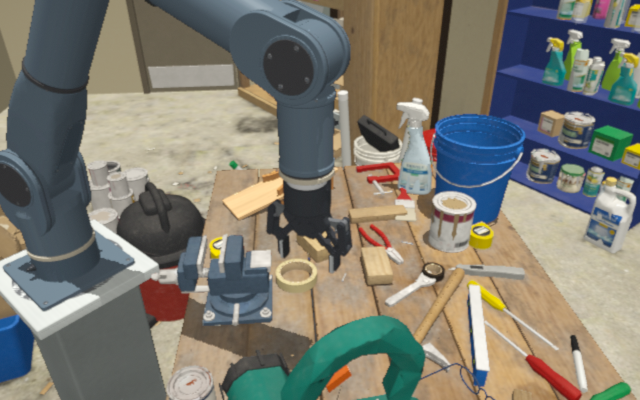

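The top view shows the jig (foot corners at crop (52,434) and (178,475), high end at (165,57) and (293,97)). The block candidate is centred at crop (467,430), with the sander probably at (664,406). In the scene view the arm hides part of this.

```bash
cat > h.py <<'E'
from cell import r, solver, snapshot, camera_info, recognise
import numpy as np, cv2
def ray(info,u,v):
    f=200/np.tan(np.radians(info["vertical_fov"]/2))
    R=np.array(info["R"]);t=np.array(info["t"])
    return -R.T@t, R.T@np.array([(u-info["cx"])/f,(v-info["cy"])/f,1])
def at_z(info,u,v,z):
    c,d=ray(info,u,v); return c+d*(z-c[2])/d[2]
def proj(info,X):
    f=200/np.tan(np.radians(info["vertical_fov"]/2))
    p=np.array(info["R"])@np.array(X)+np.array(info["t"]); return f*p[0]/p[2]+info["cx"],f*p[1]/p[2]+info["cy"]
E
python3 - <<'E'
from h import *
np.set_printoptions(precision=4,suppress=True)
i=camera_info("top"); s=270/790
c=lambda x,y,z: at_z(i,190+(x+.5)*s-.5,70+(y+.5)*200/585-.5,z)
fl,fr=c(52,434,.012),c(178,475,.012); hl,hr=c(165,57,.0714),c(293,97,.0714)
print(fl,fr,hl,hr,np.linalg.norm(fl-fr),np.linalg.norm(hl-fl))
d=(hl+hr-fl-fr)[:2]; print("foot",(fl+fr)/2,"yaw",np.arctan2(d[1],d[0]), np.linalg.norm(d)/2)
w=(fl-fr);print("yaw from foot edge",np.arctan2(w[1],w[0])-np.pi/2)
for q in ([(420,378),(538,420),(517,485),(397,442)],[(641,340),(732,430),(685,473),(596,385)]):
    p=np.array([c(x,y,.036) for x,y in q]); print(p.mean(0),[np.linalg.norm(p[k]-p[k-1]) for k in range(4)], np.arctan2(*(p[1]-p[0]+p[2]-p[3])[[1,0]]))
w=camera_info("wrist"); R=np.array(w["R"]); print(-R.T@w["t"],R,w["vertical_fov"],r.read_eef_pos(),r.read_ee_rot())
E
```

```text
[ 0.4406 -0.0566  0.012 ] [ 0.4075 -0.1685  0.012 ] [ 0.7598 -0.1557  0.0714] [ 0.7278 -0.2645  0.0714] 0.1166210097767404 0.3395203524844396
foot [ 0.424  -0.1125  0.012 ] yaw -0.2961673106587525 0.33436022719149905
yaw from foot edge -0.2876322624003014
[ 0.4516 -0.419   0.036 ] [np.float64(0.05814552017295205), np.float64(0.10672232025042211), np.float64(0.05819744638183641), np.float64(0.10831863689972929)] -1.8902726702061126
[ 0.4763 -0.5849  0.036 ] [np.float64(0.05463458361422076), np.float64(0.10824018025209069), np.float64(0.05440129838924251), np.float64(0.10569933972341912)] -2.3352030629902716
[ 0.2342 -0.6376  0.3745] [[ 0.2459 -0.9693 -0.0005]
 [-0.9327 -0.2367  0.2721]
 [-0.2638 -0.0665 -0.9623]] 58.1388635145557 [ 0.1669 -0.654   0.2503] [-3.1416 -0.      0.2498]
```

```bash
python3 - <<'E'
from h import *
np.set_printoptions(precision=3,suppress=True)
from scipy.spatial.transform import Rotation as Ro
J=np.array([0.424,-0.1125]);yaw=-.295
Rj=Ro.from_euler('z',yaw)*Ro.from_euler('y',-np.radians(10))
P=lambda s,y,h: np.r_[J,.012]+Rj.apply([s,y,h])
for name,half in(("a",0),("b",np.pi)):
    A=(Rj*Ro.from_euler('z',half)*Ro.from_euler('x',np.pi)).as_euler('xyz')
    print(name,A)
    for q in [(.076,0,.026),(.076,0,.15),(-.01,0,.032),(0,0,.08),(.19,0,.032)]:
        print(q,P(*q),solver.ik(P(*q),A))
r.goto([.4516,-.419,.22],[np.pi,0,1.251])
i=camera_info("wrist"); im=snapshot("wrist"); cv2.imwrite("pics/w1.png",im[:,:,::-1])
for n in("block","sander"):print(n,recognise("wrist",n))
np.save("w1.npy",i,allow_pickle=True); print(r.read_clock(),r.read_joint_positions())
E
```

```text
a [ 3.142 -0.175 -0.295]
(0.076, 0, 0.026) [ 0.491 -0.133  0.051] [-0.006  0.598  0.238  2.241 -0.679  0.181 -1.024]
(0.076, 0, 0.15) [ 0.471 -0.127  0.173] [ 0.153  0.329 -0.006  2.166  0.06   0.474 -1.769]
(-0.01, 0, 0.032) [ 0.409 -0.108  0.042] None
(0, 0, 0.08) [ 0.411 -0.108  0.091] [-0.19   0.476  0.449  2.416 -1.019  0.216 -0.676]
(0.19, 0, 0.032) [ 0.598 -0.165  0.077] [ 0.107  0.635  0.117  1.939 -0.134  0.4   -1.552]
b [3.142 0.175 2.847]
(0.076, 0, 0.026) [ 0.491 -0.133  0.051] [ 0.338  0.584 -0.263  2.229  0.799  0.242  0.636]
(0.076, 0, 0.15) [ 0.471 -0.127  0.173] [ 0.637  0.379 -0.651  2.151  0.516  0.571  0.895]
(-0.01, 0, 0.032) [ 0.409 -0.108  0.042] [ 0.912  0.868 -1.295  2.428  1.445  0.911 -0.153]
(0, 0, 0.08) [ 0.411 -0.108  0.091] [ 0.264  0.429 -0.192  2.402  0.667  0.185  0.722]
(0.19, 0, 0.032) [ 0.598 -0.165  0.077] [ 0.573  0.688 -0.607  1.922  0.784  0.587  0.733]
block [{'extent': [283.3, 104.5, 73.2, 129.4], 'p': 0.82}, {'extent': [13.6, 5.4, 107.1, 98.3], 'p': 0.47}, {'extent': [346.3, 253.2, 87.9, 114.3], 'p': 0.26}]
sander [{'extent': [345.6, 253.2, 89.0, 113.9], 'p': 0.85}]
2.2333 [ 0.832  0.52  -0.248  1.637  0.146  1.003  0.214]
```

View pics/w1.png

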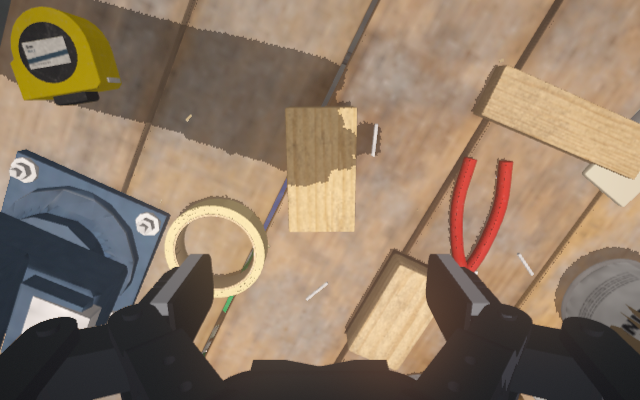

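The wrist view confirms it: the block's top face is at pixels (286,107)–(356,232). The piece with the dark base edge at about (390,310) is the sander.

```bash
cat >> h.py <<'E'
from scipy.spatial.transform import Rotation as Ro
J=np.array([0.424,-0.1125]);JY=-.295
Rj=Ro.from_euler('z',JY)*Ro.from_euler('y',-np.radians(10))
P=lambda s,y,h: np.r_[J,.012]+Rj.apply([s,y,h])
SH=lambda p: Rj.inv().apply(np.array(p)-np.r_[J,.012])
AA=(Rj*Ro.from_euler('x',np.pi)).as_euler('xyz'); AB=(Rj*Ro.from_euler('z',np.pi)*Ro.from_euler('x',np.pi)).as_euler('xyz')
E
python3 - <<'E'
from h import *
np.set_printoptions(precision=3,suppress=True)
i=camera_info("wrist")
p=np.array([at_z(i,u,v,.038) for u,v in[(286,107.5),(356,107),(355.5,232),(289,232)]])
c=p.mean(0); d=(p[0]+p[1]-p[2]-p[3]); y=np.arctan2(d[1],d[0]); print(c,y,[np.linalg.norm(p[k]-p[k-1]) for k in range(4)])
print(SH([.424,-.1125,.012]))
g=y if abs(y-1.251)<.5 else y+np.pi; print(g)
r.goto([c[0],c[1],.12],[np.pi,0,g])
print(r.move_l([c[0],c[1],.026],v=.12,stop_force=8))
r.gripper_to(.03); print(r.read_grip_width(),r.read_gripper_force(),r.read_eef_pos())
r.move_l([c[0],c[1],.17],v=.15)
print(r.read_grip_width(),r.read_ft_force(),r.read_clock())
q0=r.read_joint_positions()
for A in(AA,AB):
  for q in [(.08,0,.15),(.08,0,.026),(.0,0,.032),(.005,0,.032),(.01,0,.032),(.05,0,.032)]: print(q,solver.ik(P(*q),A))
E
```

```text
[ 0.454 -0.418  0.038] 1.258185773350687 [np.float64(0.11006286008851836), np.float64(0.05784800629206435), np.float64(0.1105018050648871), np.float64(0.060513804834445864)]
[0. 0. 0.]
1.258185773350687
False
0.05905333140908066 65.28857231140137 [ 0.454 -0.419  0.027]
0.059143463459267714 [-0.462  0.327 -0.959] 5.125
(0.08, 0, 0.15) [ 0.007  0.34   0.19   2.161 -0.095  0.474 -1.604]
(0.08, 0, 0.026) [-0.143  0.636  0.452  2.235 -1.066  0.284 -0.633]
(0.0, 0, 0.032) None
(0.005, 0, 0.032) None
(0.01, 0, 0.032) None
(0.05, 0, 0.032) [ 0.282  0.559 -0.194  2.296  0.826  0.179 -2.546]
(0.08, 0, 0.15) [ 0.628  0.381 -0.639  2.141  0.506  0.574  0.907]
(0.08, 0, 0.026) [ 0.328  0.584 -0.248  2.219  0.752  0.241  0.685]
(0.0, 0, 0.032) [ 0.917  0.872 -1.295  2.402  1.429  0.916 -0.117]
(0.005, 0, 0.032) [ 0.92   0.874 -1.295  2.389  1.421  0.919 -0.1  ]
(0.01, 0, 0.032) [ 0.422  0.568 -0.417  2.393  1.402  0.26  -0.014]
(0.05, 0, 0.032) [ 0.355  0.565 -0.298  2.293  0.978  0.229  0.441]
```

```bash
python3 - <<'E'
from h import *
np.set_printoptions(precision=3,suppress=True)
r.goto(P(.08,0,.15),AB)
i=camera_info("wrist"); im=snapshot("wrist")[:,:,::-1].copy()
for s,y,h in[(0,.058,0),(0,-.058,0),(.342,.058,0),(.342,-.058,0),(.167,.032,0),(.167,-.032,0),(.223,0,.0545),(.138,.038,.022),(.138,-.038,.022)]:
    u,v=proj(i,P(s,y,h)); cv2.circle(im,(int(round(u)),int(round(v))),3,(0,0,255),1)
cv2.imwrite("pics/w2.png",im); print(r.read_clock(),r.read_grip_width(),r.read_ft_force())
E
```

```text
6.2917 0.059244885780256266 [-0.096  0.052 -1.346]
```

View pics/w2.png

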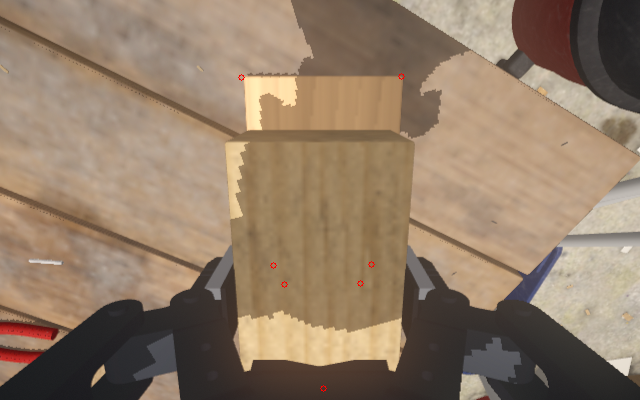

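The wrist view shows the jig foot edge at (244,76)–(402,75), within about 2 px (1.5 mm) of the prediction. The block is held square, so I'm placing it.

```bash
python3 - <<'E'
from h import *
np.set_printoptions(precision=4,suppress=True)
y=.0012
r.move_l(P(.08,y,.04),v=.12)
print(r.move_l(P(.08,y,.020),v=.02,stop_force=3),SH(r.read_eef_pos()),r.read_ft_force())
r.gripper_to(.085); r.sleep(.2)
r.move_l(P(.08,y,.15),v=.15)
i=camera_info("wrist"); im=snapshot("wrist")[:,:,::-1].copy()
cv2.imwrite("pics/w3.png",im); print(r.read_clock(),r.read_joint_positions())
for q in [(.0,0,.10),(.0,0,.032),(.003,0,.035)]: print(q,solver.ik(P(*q),AB))
E
```

```text
True [0.08   0.0012 0.027 ] [-2.2947  0.6379  8.4879]
9.6417 [ 0.632   0.3843 -0.6487  2.1409  0.514   0.5785  0.8958]
(0.0, 0, 0.1) [ 0.4538  0.3972 -0.4457  2.3817  0.7593  0.3063  0.6115]
(0.0, 0, 0.032) [ 0.7016  0.6619 -0.8551  2.4087  1.4545  0.5353 -0.102 ]
(0.003, 0, 0.035) [ 0.4188  0.5599 -0.4161  2.4099  1.4337  0.256  -0.0519]
```

View pics/w3.png

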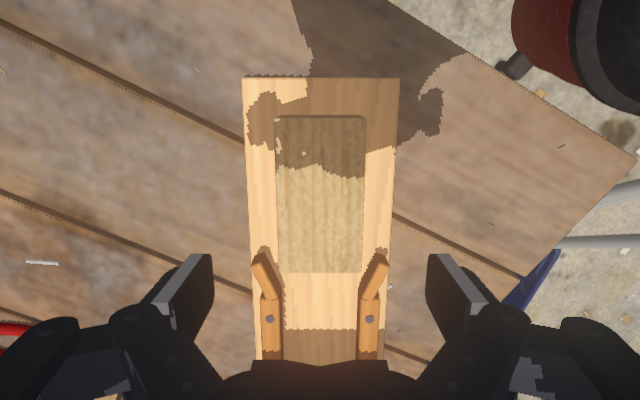

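The wrist view shows the block lying square between the board edges (x 275–365, y 117–272), just short of the flared lead-ins. Next I close the fingers, go behind it and push.

```bash
python3 - <<'E'
from h import *
np.set_printoptions(precision=4,suppress=True)
y=.0012; ex=Rj.apply([1,0,0])
r.gripper_to(0)
try:
    r.move_l(P(.003,y,.10),v=.15)
    for s,h in[(.003,.030),(.005,.031),(.006,.034)]:
        try: print(s,h,r.move_l(P(s,y,h),v=.1,stop_force=5)); break
        except r.PlanningError as e: print(s,h,e)
except r.PlanningError as e: print("hi",e)
print(SH(r.read_eef_pos()),r.read_joint_positions(),r.read_ft_force(),r.read_clock())
E
```

```text
0.003 0.03 False
[0.0032 0.0012 0.0301] [ 0.3193  0.5603 -0.2773  2.4135  1.5024  0.1808 -0.1152] [-0.2806  0.3788 -0.4718] 12.2583
```

```bash
python3 - <<'E'
from h import *
np.set_printoptions(precision=4,suppress=True)
y=.0012; ex=Rj.apply([1,0,0]); f0=np.array(r.read_ft_force())
F=lambda: -(np.array(r.read_ft_force())-f0)@ex
def st(m): print(m,SH(r.read_eef_pos()),"F",round(F(),2),np.array(r.read_ft_force())-f0,"t",r.read_clock())
for s,v in((.06,.04),(.10,.04),(.142,.03)):
    k=r.move_l(P(s,y,.030),v=v,stop_force=7); st(k)
    if k: break
E
```

```text
False [0.06   0.0012 0.03  ] F -0.94 [ 0.5128 -1.2765  0.5371] t 13.8333
False [0.1    0.0013 0.03  ] F -0.25 [ 0.1353 -0.3105  0.194 ] t 14.9833
False [0.1421 0.0012 0.0301] F -0.6 [0.5141 0.2742 1.112 ] t 16.5333
```

```bash
python3 - <<'E'
from h import *
im=snapshot("wrist")[:,:,::-1]; cv2.imwrite("pics/w4.png",im)
for k in range(4): print(np.round(r.read_ft_force(),2)); r.sleep(.05)
im=snapshot("top")[70:270,190:390,::-1]; cv2.imwrite("pics/t4.png",cv2.resize(im,(600,600),interpolation=cv2.INTER_CUBIC))
E
```

```text
[0.38 0.08 0.16]
[-0.21  0.18 -0.65]
[-0.27 -0.26  0.26]
[ 0.85 -0.23  0.1 ]
```

View pics/w4.png

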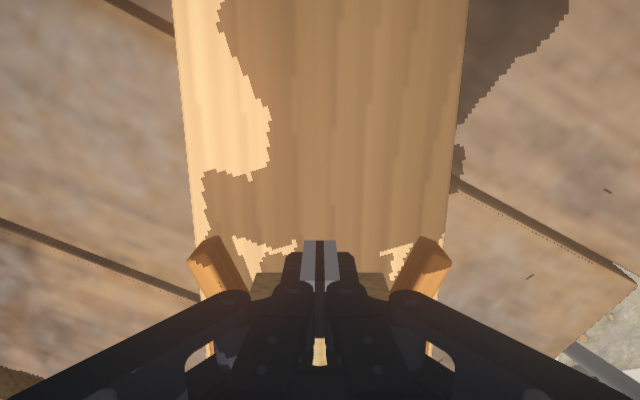

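View pics/t4.png

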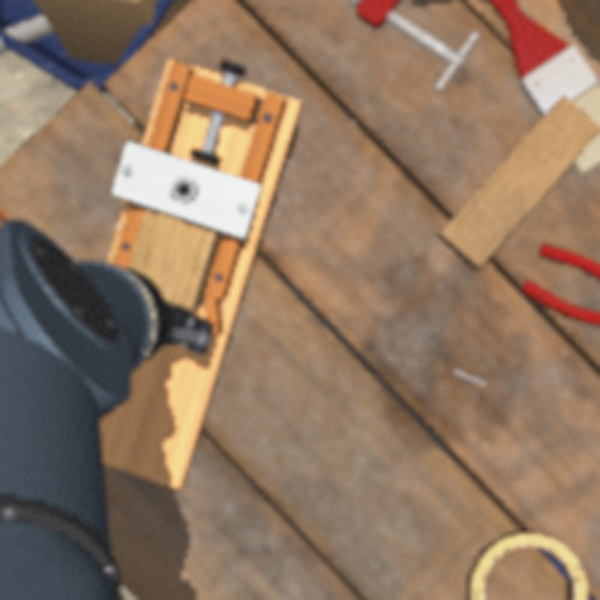

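The block is in the channel (wrist view: rear end at about y=275, between the lead-ins). The top view shows the bumper face just above the bridge at about (205,157), so contact is about 1–2 cm away. Now the slow press.

```bash
python3 - <<'E'
from h import *
np.set_printoptions(precision=4,suppress=True)
y=.0012; ex=Rj.apply([1,0,0])
def F(n=3): return np.mean([-np.array(r.read_ft_force())@ex for _ in range(n) if not r.sleep(.01)])
k=r.move_l(P(.195,y,.030),v=.006,stop_force=6)
s=SH(r.read_eef_pos())[0]; print(k,s,F(),r.read_ft_force(),r.read_clock())
log=[];hold=None
cmd=s
while k and len(log)<120:
    f=F(); t=r.read_clock(); log.append((round(t,2),round(cmd,5),round(f,1)))
    if hold is None and f>12.5: hold=t
    if hold and t-hold>1.15: break
    if f<13: cmd+=min(.0003,(14-f)*.00005)
    elif f>15.5: cmd-=.00008
    else: continue
    r.move_l(P(cmd,y,.030),v=.01)
print(log[::3],log[-1]); print(SH(r.read_eef_pos()))
E
```

```text
True 0.14752494968855348 -0.3624914168580807 [-0.3504 -0.353  -0.0634] 19.3417
[(19.37, np.float64(0.14752), np.float64(-0.1)), (20.21, np.float64(0.14842), np.float64(3.7)), (21.03, np.float64(0.14932), np.float64(7.1)), (21.86, np.float64(0.1502), np.float64(9.5)), (22.68, np.float64(0.15084), np.float64(11.5)), (23.51, np.float64(0.15117), np.float64(12.2)), (24.33, np.float64(0.15142), np.float64(12.7)), (24.91, np.float64(0.15155), np.float64(13.3))] (24.96, np.float64(0.15155), np.float64(13.0))
[0.1486 0.0011 0.0298]
```

```bash
python3 - <<'E'
from h import *
np.set_printoptions(precision=4,suppress=True)
y=.0012; ex=Rj.apply([1,0,0])
def F(n=4): return np.mean([-np.array(r.read_ft_force())@ex for _ in range(n) if not r.sleep(.01)])
cmd=.15155; log=[]
for k in range(6):
    f=F(); log.append(round(f,1))
    if f>=14: break
    cmd+=min(.00025,(14.6-f)*.00018); r.move_l(P(cmd,y,.030),v=.01)
t0=r.read_clock()
while r.read_clock()-t0<1.1: log.append(round(F(),1))
print(log,SH(r.read_eef_pos()),r.read_clock())
r.move_l(P(.115,y,.030),v=.04); print(F())
r.move_l(P(.105,y,.16),v=.15)
i=camera_info("wrist"); im=snapshot("wrist")[:,:,::-1]; cv2.imwrite("pics/w5.png",im)
r.goto([.35,-.45,.3],[np.pi,0,.25])
im=snapshot("top")[70:270,190:390,::-1]; cv2.imwrite("pics/t5.png",cv2.resize(im,(600,600),interpolation=cv2.INTER_CUBIC))
print(r.read_clock())
E
```

```text
[np.float64(13.1), np.float64(13.4), np.float64(14.3), np.float64(13.9), np.float64(14.6), np.float64(14.1), np.float64(14.5), np.float64(14.1), np.float64(14.1), np.float64(14.2), np.float64(14.4), np.float64(14.3), np.float64(14.1), np.float64(14.2), np.float64(13.7), np.float64(14.3), np.float64(14.8), np.float64(14.0), np.float64(14.0), np.float64(14.0), np.float64(14.1), np.float64(14.2), np.float64(14.2), np.float64(14.2), np.float64(14.6), np.float64(14.5), np.float64(14.2), np.float64(13.8), np.float64(14.0), np.float64(14.2), np.float64(14.1), np.float64(14.2), np.float64(13.9), np.float64(14.2), np.float64(14.7), np.float64(14.3)] [0.1487 0.001  0.0298] 26.6583
-0.48374994562387885
30.2583
```

View pics/t5.png

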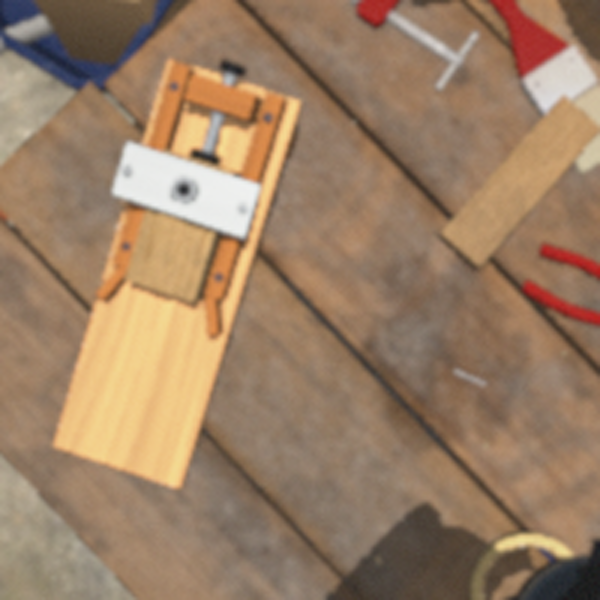

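The top view shows the block straight in the channel under the bridge, with its rear edge from (133,283) to (197,304) and the bumper just above the bridge at (205,157). I'll check the geometry numerically before handing in.

```bash
python3 - <<'E'
from h import *
i=camera_info("top")
def s(u,v,h):
    u=190+(u+.5)/3-.5; v=70+(v+.5)/3-.5
    c,d=ray(i,u,v); c=SH(c); d=Rj.inv().apply(d); return np.round(c+d*(h-c[2])/d[2],4)
print("rear top",s(133,283,.038),s(197,304,.038))
print("bumper lower edge",s(203,161,.018+.013),s(206,150,.031)); print("stop face check (.312)",s(220,115,.034))
print("bridge upper edge(.267)",s(197,160,.0545),"lower(.223)",s(180,222,.0545))
im=cv2.imread("pics/w5.png"); cv2.imwrite("pics/c5.png",np.vstack([cv2.resize(im[180:400,170:470],(600,440)),cv2.resize(cv2.imread("pics/t5.png")[120:200,100:400],(600,160))]))
E
```

```text
rear top [0.1577 0.0232 0.038 ] [ 0.1577 -0.0316  0.038 ]
bumper lower edge [ 0.2682 -0.0014  0.031 ] [ 0.2773 -0.0011  0.031 ]
stop face check (.312) [ 0.307  -0.0045  0.034 ]
bridge upper edge(.267) [ 0.2676 -0.0016  0.0545] lower(.223) [ 0.2172 -0.0028  0.0545]
```

View pics/c5.png

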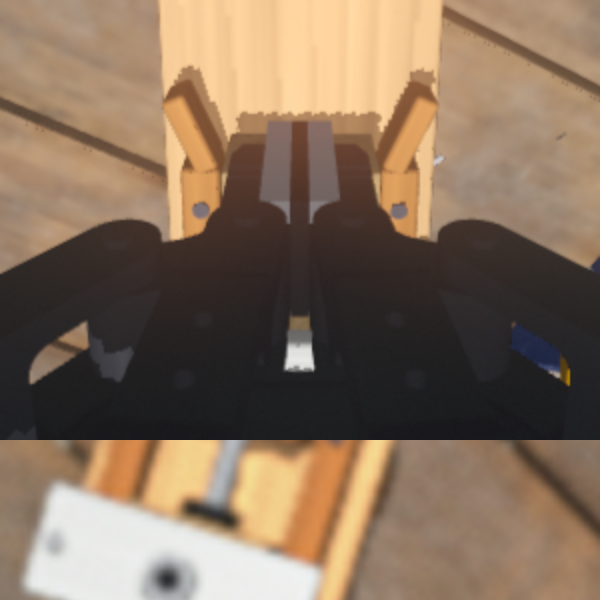

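```bash
python3 -c "
from h import *
print(r.read_clock()); print(r.close_job())"
```

```text
30.2583
the job is handed in; nothing more can be done
None
```

The job is handed in at about 30 s: I set the block on the foot, pushed it up under the bridge to the bumper, pressed it at about 14 N for just over a second, then drew back down the slope. The last pictures put its front end at the bumper to within about 2 mm, but the contact itself is hidden under the bridge.

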